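# Lock the tile clamp with the square-socket tee key

## Task

Lock the backdrop tile in its clamp: pick up the blue tee key that lies on its side, stand it upright on the table with the yellow wing on top and let go, then take it again from above. Fit its square bore over the clamp's square shaft, all the way down on the round collar, and turn the shaft with the key (never by pushing the clamp finger) until the red finger tip points at the green mark. Leave the key on the shaft, let go and back off, and leave the other things on the table where they are.

Things in the scene. Friction and masses are not known exactly. Their poses are not given: they have to be found in the camera images.
- tee_key: Loose key, 0.10-0.21 kg: blue square body 34 x 34 mm, 56 mm long, yellow wing on one end, square bore in the other (19.8 x 19.8 mm, 34 mm deep, flats parallel to the sides). Origin: centre of the bore's mouth on the flat end; x runs along the bore to the wing. At the start it lies flat, x level and pointing roughly to the robot's right, its axis 17 mm above the table. Upright: x up.
- key_wing (a point): Centre of the key's yellow wing grip, on the key's axis at x = 68 mm. The wing is 24 mm long along the key's x (from 56 to 80 mm), 62 mm wide along y, 16 mm thick along z; its axes are the key's. At the start y is level and z up, the wing lying flat.
- clamp_base: Fixed tile clamp: aluminium plate 150 x 96 x 12 mm; at its -x end a grey housing 60 x 60 mm, its top 40 mm above the table; at its +x end a white tile (60 x 86 mm, top 18 mm high) and along that edge a dark fence 34 mm high with a green mark in its middle. Origin: centre of the underside, z up. The spindle's axis stands upright at x = -37 mm, y = 0.
- spindle_seat (a point): On the spindle's axis, on top of its round collar (52 mm across, 48 mm above the table); turns with it, z up, x along the clamp finger. The square shaft rises 30 mm above: 18 x 18 mm, flats parallel to x and y, the last 6 mm tapering to 12. The fitted key rests on the collar, its origin at this point; it fits in any of four quarter turns, with about 0.1 rad play.
- finger_tip (a point): Red end of the dark clamp finger, a level bar 14 mm wide fixed to the spindle, reaching 94 mm from its axis, its top 47 mm above the table. It swings with the spindle.
- clamp_spindle (a joint): Angle of the spindle relative to the base, rad, about the upright axis, positive anticlockwise seen from above. 0: the finger lies along the base's x, its red tip at the green mark (locked). Starts open, 0.7 to 1.3; stays where it is left (about 0.08 N m of friction); stops at -0.6 and 1.6.
- spice_a: Bystander: spice jar with an ochre lid, 42 mm across, 106 mm tall, standing; origin under its centre.
- small_pot: Bystander: small white plastic pot, 67 mm across, 55 mm tall; origin under its centre.
- tape_gaffer: Bystander: roll of black tape, 62 mm across, 19 mm tall, lying flat; origin under its centre.
- tool_box: Furniture that stays put: closed dark grey tool box, 189 x 334 mm along its x and y, 150 mm tall, with a carrying handle up to about 175 mm, beyond the space between the key and the clamp. Origin under its centre. Its near corner reaches between them, so carry the key over it or round its robot side.

How it is judged (in metres and radians):
On the way, in this order (a step that is already met when the one before it is completed fails the run):
1. the key stands upright on the table, wing on top, let go (angle between tee_key's own x axis and vertical below 0.1 rad and height (world z) of tee_key below 0.006 m and contact force between the fingers and tee_key below 0.1 N and linear speed of tee_key below 0.02 m/s), for 0.2 s.
2. the key is fitted over the square shaft, down on the collar (angle between tee_key's own x axis and vertical below 0.08 rad and horizontal distance between tee_key and spindle_seat below 0.004 m and z of tee_key in the frame of spindle_seat below 0.004 m), for 0.2 s.
3. the clamp is turned until the finger points at the green mark (value of joint clamp_spindle between -0.12 and 0.12 rad), for 0.2 s.
At the end, for the whole second after the job is handed in: The spindle is within 0.12 rad (7 degrees) of the green mark; the key sits upright on the shaft (within 0.08 rad), its end within 4 mm of the collar and within 4 mm of the axis, released and at rest (all of step 2 and all of step 3 and linear speed of tee_key below 0.02 m/s); the robot touches nothing.
It fails at once if the robot pushes the clamp's finger, collar or shaft itself (over 3 N) (contact force between any of the fingers, the arm and clamp_spindle above 3 N).
It fails at once if a bystander (jar, pot, tape) is moved more than 30 mm (distance of any of spice_a, small_pot, tape_gaffer from where it was at the start of the episode above 0.03 m).
It also fails if it takes over 54 s, if anything falls off the work surface, if the arm or the gripper's body presses on something with over 40 N, if the wrist force passes 120 N, or if a joint passes its speed limit or range.

## Robot

A 6-joint arm with a two-finger parallel gripper is mounted at the origin on the work surface; the furniture and walls round the work are solid. World frame = base frame: x ahead of the robot, y to its left, z up, the work surface at z = 0. Lengths are in m, angles in degrees, forces in N, time in s.
With the tool pointing down it reaches from about 0.35 to 0.875 m from the base axis. Payload 4.2 kg.
Tool frame: the origin (TCP) lies on the centre line of the jaws, within the pads' length; the fingertips stand tip_reach ahead of it and the grasp point (between the pads) is the TCP (tip_reach is the distance from the TCP to the fingertips, in m); z points along the fingers, y is the line along which they close (so a half turn about z gives the same grasp; the last joint's range is limited). The gripper opens to 87 mm and grips with 3 to 60 N. Pads are 19 mm wide; open, the fingers measure 117 mm over their backs; the gripper's body (75 mm by 190 mm) begins 51 mm behind the grasp point.
Start: joints at [-49.584, 22.042, 0.453, 0, -68.411, -14.817], TCP at [0.27, -0.564, 0.242] pointing down, gripper open.
Joint ranges: [-179.83, 179.83], [-69.29, 118.12], [-61.27, 80.66], [-181.25, 117.63], [-171.15, -9.14], [-177.46, 177.46]. Speed limits (degrees/s): [159.86, 159.86, 180, 180, 180, 180].

## Interface

Orientations are given as a 3x3 rotation matrix whose columns are the frame's x, y, z axes.
In Python, from station import sense, capture, finish_job, tip_reach gives the robot as it stands.
- The arm moves only by the tool arm_command, never from a script. Its argument "deltas" is a list of rows, each a list of 7 numbers: the turn, a rotation vector about the tool's x, y, z in rad, then the shift along the tool's x, y, z in cm, then the closure, from -1 (fully open) to 1 (shut), so that 0 is half open. In form: [[rx, ry, rz, dx, dy, dz, hand], ...]. A call has 1 to 8 rows; each row is the pose to reach, as a shift and turn from the pose commanded when the call began, along the tool's axes at that moment; what a row does not reach only later rows make up. A row lasts 1/12 s, in which the tool goes at most 41.7 mm and 7.16 degrees, less where a joint would pass 70% of its speed; a pose out of reach is approached as far as the arm can. A call with a gripper value outside its range is refused whole. The fingers move at their own pace and stop on an object; the grip force is fixed at half the most. Time passes only in rows, so rows that repeat a pose let the fingers close. It gives the time, the measured TCP pose, the force, the opening and the grip force at its end, in the units of the state.
- sense(): the state, without advancing time (a new reading comes with each control period).
- capture(name): name is "scene" or "side" or "wrist"; returns a dict with "pixels" (400x640x3 uint8, blue, green, red), "fovy" (degrees; the focal length in pixels is half the picture's height over the tangent of half this angle, whatever the lens; pixels are square), "cx", "cy" (the principal point, pixels), "k1" (the pictures are not rectified: a ray, as slopes to the right and down, at radius r is drawn at 1 + k1 r^2 times it, then the intrinsics apply), "rvec" (rotation vector, rad) and "tvec" (3), from world to camera coordinates, as OpenCV has them. Camera axes: x right, y down, z forward; pixel columns grow to the right and rows downward; lengths in m; the calibration is good to about 2 mm. A picture is of the moment at which its call begins. There is no depth.
- finish_job(): hands the job in; it is judged then, once.
The state is a dict: "time_s": time; "joints": joint angles; "joint_velocities": joint speeds; "effort": joint torques, N m; "tcp_pos": TCP position; "ee_rot": TCP orientation; "wrist_force": force on the tool from outside, world axes, zero at the start; "moment": the same for the moment, N m; "gripper_width": opening from 0.0 (shut) to 1.0 (fully open); "gripper_force": force on a finger pad.
Only numpy, scipy, OpenCV 4.12 (cv2) and the standard library are available. Lean on these libraries where they do the work, as an engineer would, in place of code of your own. Each camera call takes 0.05 s, during which the arm holds its last target. There are 200 camera calls.

## Working session

There is one attempt and no reset: what is moved stays moved. The work goes in short steps, Python scripts to look and compute and a tool call to move; the robot and the scene stay as the last step left them, time stands still between calls to the robot, and variables do not carry over. Pictures are saved under pics/ and viewed, at most 11 in all, crops included, and the job is handed in when it is done.

Besides the shell and the picture viewer there is one more tool, called as a command line: name --pt "numbers of a row" for each row, then --argument value for the rest. arm_command: Moves the arm, as the interface text tells. Its arguments: {"type":"object","properties":{"deltas":{"type":"array"}},"required":["deltas"]}

```bash
mkdir -p pics; ls; cat > h.py <<'E'
import numpy as np, cv2
from station import sense, capture, finish_job, tip_reach
def cam(n):
    c=capture(n); h=c["pixels"].shape[0]; f=h/2/np.tan(np.radians(c["fovy"])/2)
    c["f"]=f; c["R"]=cv2.Rodrigues(np.array(c["rvec"],float))[0]; c["t"]=np.array(c["tvec"],float).ravel(); c["C"]=-c["R"].T@c["t"]; return c
def ray(c,u,v):
    d=np.array([(u-c["cx"])/c["f"],(v-c["cy"])/c["f"]]); s=d.copy()
    for _ in range(20): s=d/(1+c["k1"]*(s@s))
    return c["C"], c["R"].T@np.array([s[0],s[1],1.])
def plane(c,u,v,z):
    C,d=ray(c,u,v); return C+d*(z-C[2])/d[2]
def proj(c,p):
    q=c["R"]@np.array(p,float)+c["t"]; s=q[:2]/q[2]; s=s*(1+c["k1"]*(s@s)); return s*c["f"]+[c["cx"],c["cy"]]
def tri(c1,p1,c2,p2):
    (A,a),(B,b)=ray(c1,*p1),ray(c2,*p2); a/=np.linalg.norm(a); b/=np.linalg.norm(b)
    s=np.linalg.lstsq(np.c_[a,-b],B-A,rcond=None)[0]; P,Q=A+s[0]*a,B+s[1]*b; return (P+Q)/2,np.linalg.norm(P-Q)
E
python3 - <<'E'
from h import *
s=sense(); print(s, tip_reach)
for n in("scene","side","wrist"):
    c=cam(n); cv2.imwrite(f"pics/{n}0.png",c["pixels"]); print(n,c["C"].round(3),c["R"][2].round(3),c["fovy"],c["k1"])
E
```

```text
pics
{'time_s': 0.0, 'joints': array([-4.95848636e+01,  2.20917287e+01,  3.80105579e-01, -2.93217583e-02,
       -6.84107557e+01, -1.48181504e+01]), 'joint_velocities': array([-0.02087609, -0.00252568, -0.06845788,  0.11908787, -0.02049889,
       -0.06377116]), 'effort': array([ 6.47096622e-04, -3.90670502e+01,  1.87408501e+01,  4.22000572e+00,
        1.09339622e-02, -1.69898244e-04]), 'tcp_pos': array([ 0.2698199 , -0.56313946,  0.24045073]), 'ee_rot': array([[-9.01936768e-01, -4.31866902e-01, -1.02242359e-03],
       [-4.31868104e-01,  9.01934697e-01,  1.93468731e-03],
       [ 8.66318946e-05,  2.18651776e-03, -9.99997606e-01]]), 'wrist_force': array([ 0.06619277, -0.14485836, -0.12764813]), 'moment': array([-0.02699858, -0.0248078 ,  0.00557788]), 'gripper_force': 0.0, 'gripper_width': 0.9996993762059904} 0.019
scene [-0.069 -0.989  0.645] [ 0.436  0.759 -0.483] 51.53956167758491 0.008515444925042758
side [ 0.028 -1.267  0.981] [ 0.272  0.765 -0.584] 42.06214998154024 -0.07994830866370742
wrist [ 0.2   -0.597  0.385] [ 0.257  0.125 -0.958] 69.00533833536954 -0.03860943647294972
```

View pics/scene0.png

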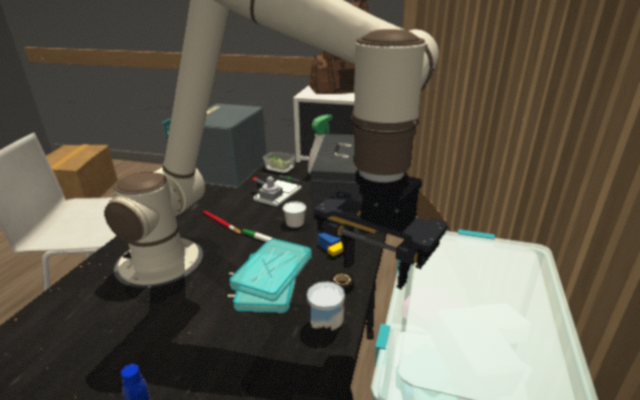

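View pics/side0.png

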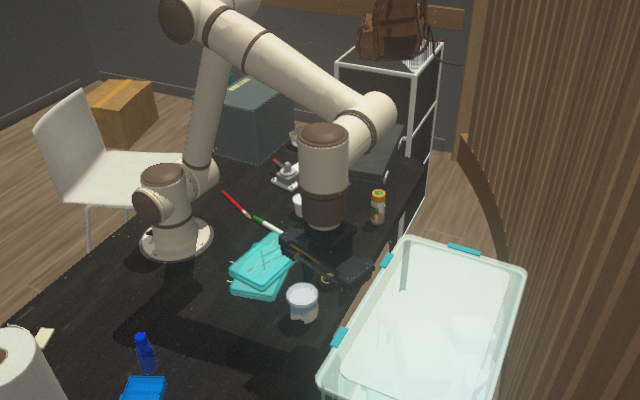

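View pics/wrist0.png

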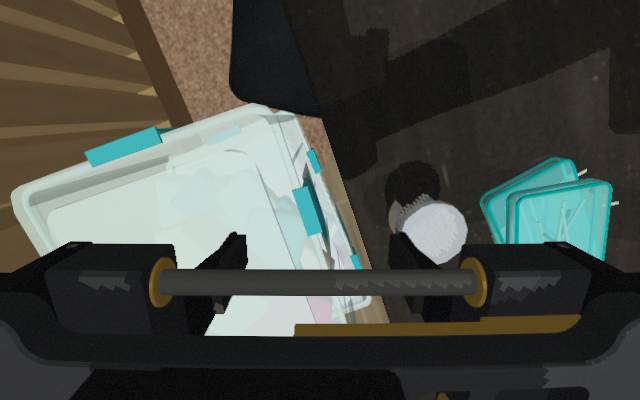

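The scene view shows the key at about (330,244) with the yellow wing at (336,250), the clamp at (275,190), the pot at (293,215) and the tape at (342,282). The side view shows the jar at (378,205) and the clamp at (286,175), with the arm hiding the key. The wrist view doesn't show the key.

```bash
cat >> h.py <<'E'
def blob(c,lo,hi,roi=None):
    m=cv2.inRange(cv2.cvtColor(c["pixels"],cv2.COLOR_BGR2HSV),lo,hi)
    if roi: k=np.zeros_like(m); x0,y0,x1,y1=roi; k[y0:y1,x0:x1]=255; m&=k
    n,l,s,ce=cv2.connectedComponentsWithStats(m); i=1+s[1:,4].argmax()
    return (l==i).astype(np.uint8),ce[i],s[i]
BLUE=((100,100,40),(125,255,255)); YEL=((18,120,80),(35,255,255)); RED=((0,130,60),(8,255,255))
E
python3 - <<'E'
from h import *
c=cam("scene"); r=(310,225,350,262)
for n,k,z in(("blue",BLUE,.03),("yel",YEL,.02)):
    m,ce,s=blob(c,*k,r); print(n,ce,s,plane(c,*ce,z).round(3))
for n,p,z in(("clamp",(272,190),.05),("clampplate",(277,192),.012),("pot",(294,207),.055),("tape",(342,282),.019),("box corner",(311,172),.15)): print(n,plane(c,*p,z).round(3))
d=cam("side")
for n,p,z in(("clamp",(286,170),.05),("jar",(378,192),.106)): print(n,plane(d,*p,z).round(3))
v=[cv2.resize(i,(780,h),interpolation=cv2.INTER_CUBIC) for i,h in((c["pixels"][150:220,240:370],420),(d["pixels"][140:170+0,240:370],180))]
cv2.imwrite("pics/z1.png",np.vstack(v))
E
```

```text
blue [326.83657588 239.12840467] [318 231  24  19 257] [ 0.408 -0.183  0.03 ]
yel [335.58823529 248.32679739] [328 241  16  15 153] [ 0.413 -0.22   0.02 ]
clamp [0.389 0.129 0.05 ]
clampplate [0.426 0.177 0.012]
pot [ 0.394 -0.018  0.055]
tape [ 0.354 -0.345  0.019]
box corner [ 0.458 -0.01   0.15 ]
clamp [0.389 0.163 0.05 ]
jar [ 0.587 -0.136  0.106]
```

```bash
cat >> h.py <<'E'
from scipy.spatial.transform import Rotation as Ro
def delta(pos,xax,zax=(0,0,-1)):
    s=sense(); R=np.array(s["ee_rot"]); z=np.array(zax,float); z/=np.linalg.norm(z)
    x=np.array(xax,float); x-=z*(x@z); x/=np.linalg.norm(x); T=np.c_[x,np.cross(z,x),z]
    print("rot",Ro.from_matrix(R.T@T).as_rotvec().round(3),"cm",(100*R.T@(np.array(pos)-s["tcp_pos"])).round(2),"t",round(s["time_s"],2),"j",s["joints"].round(0))
E
python3 - <<'E'
from h import *
c=cam("scene")
for p in((380,250),(375,300),(395,215)): print(plane(c,*p,0).round(3))
delta((.40,-.17,.30),(0,-1,0))
E
```

```text
[ 0.528 -0.264  0.   ]
[ 0.397 -0.418  0.   ]
[ 0.683 -0.136  0.   ]
rot [ 1.000e-03  0.000e+00 -1.124e+00] cm [-28.72  29.87  -5.86] t 0.3 j [-50.  22.   0.  -0. -68. -15.]
```

arm_command --pt "0 0 -1.12 -28.7 29.9 -5.9 -1" --pt "0 0 -1.12 -28.7 29.9 -5.9 -1" --pt "0 0 -1.12 -28.7 29.9 -5.9 -1" --pt "0 0 -1.12 -28.7 29.9 -5.9 -1" --pt "0 0 -1.12 -28.7 29.9 -5.9 -1" --pt "0 0 -1.12 -28.7 29.9 -5.9 -1" --pt "0 0 -1.12 -28.7 29.9 -5.9 -1" --pt "0 0 -1.12 -28.7 29.9 -5.9 -1"

```text
time_s: 0.97
tcp_pos: [0.3733, -0.2483, 0.289]
ee_rot: [[-0.118, -0.993, 0.001], [-0.993, 0.118, -0.0], [0.0, -0.001, -1.0]]
wrist_force: [0.9, -0.4, 0.7]
gripper_width: 1.001
gripper_force: 0.0
```

```bash
python3 - <<'E'
from h import *
delta((.40,-.17,.30),(0,-1,0))
E
```

```text
rot [-0.001 -0.    -0.118] cm [-8.09 -1.73 -1.09] t 0.97 j [-13.   2. -18.  -0. -69.   6.]
```

arm_command --pt "0 0 -0.12 -8.1 -1.7 -1 -1" --pt "0 0 -0.12 -8.1 -1.7 -1 -1" --pt "0 0 -0.12 -8.1 -1.7 -1 -1" --pt "0 0 -0.12 -8.1 -1.7 -1 -1" --pt "0 0 -0.12 -8.1 -1.7 -1 -1"

```text
time_s: 1.38
tcp_pos: [0.4, -0.1717, 0.2985]
ee_rot: [[-0.003, -1.0, -0.0], [-1.0, 0.003, -0.0], [0.0, 0.0, -1.0]]
wrist_force: [0.3, -0.5, 0.3]
gripper_width: 1.001
gripper_force: 0.0
```

```bash
python3 - <<'E'
from h import *
c=cam("wrist"); s=sense(); print(s["tcp_pos"],c["C"]); cv2.imwrite("pics/w1.png",c["pixels"])
E
```

```text
[ 0.39977098 -0.17236865  0.29832542] [ 0.40063986 -0.25038026  0.44281803]
```

View pics/w1.png

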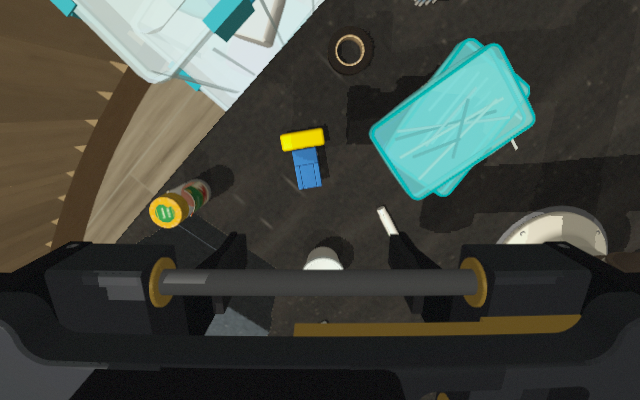

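The wrist view shows the key with its wing at (303,139), its body at (307,168), the tape at (351,50) and the jar lid at (167,211). The table edge runs diagonally on the left.

```bash
python3 - <<'E'
from h import *
c=cam("wrist"); r=(265,115,345,200)
P={}
for n,k,z in(("blue",BLUE,.034),("yel",YEL,.025)):
    m,ce,s=blob(c,*k,r); cs,_=cv2.findContours(m,0,2); q=max(cs,key=cv2.contourArea)
    b=cv2.boxPoints(cv2.minAreaRect(q)); w=np.array([plane(c,*p,z)[:2] for p in b]); print(n,s,ce,plane(c,*ce,z).round(4)); print(w.round(4).tolist(), [round(float(np.linalg.norm(w[i]-w[i-1])),4) for i in range(4)]); P[n]=w
w=P["yel"]; e=[w[1]-w[0],w[2]-w[1]]; L=max(e,key=np.linalg.norm); print("wing long dir deg",np.degrees(np.arctan2(L[1],L[0])),"centre",w.mean(0))
for p,z in(((351,50),.019),((167,211),.106),((323,262),.055),((255,90),0),((170,170),0),((225,110),0)): print(p,plane(c,*p,z).round(3))
E
```

```text
blue [291 147  31  43 983] [306.43540183 168.35401831] [ 0.4161 -0.1775  0.034 ]
[[0.4378, -0.2019], [0.4032, -0.2079], [0.3933, -0.1521], [0.4292, -0.1455]] [0.057, 0.0351, 0.0567, 0.0364]
yel [279 128  45  24 771] [301.48638132 139.62386511] [ 0.4228 -0.2169  0.025 ]
[[0.4554, -0.224], [0.3946, -0.2339], [0.3902, -0.2092], [0.452, -0.199]] [0.0253, 0.0616, 0.0251, 0.0626]
wing long dir deg -170.77365463010327 centre [ 0.42304579 -0.21651796]
(351, 50) [ 0.355 -0.334  0.019]
(167, 211) [ 0.586 -0.139  0.106]
(323, 262) [ 0.393 -0.041  0.055]
(255, 90) [ 0.49  -0.286  0.   ]
(170, 170) [ 0.63 -0.17  0.  ]
(225, 110) [ 0.535 -0.258  0.   ]
```

```bash
python3 - <<'E'
from h import *
c,d=cam("scene"),cam("side")
print(tri(c,(383,337),d,(339,337)),tri(c,(477,234),d,(465,250)))
f=np.radians(35); xh=np.array([.162,-.987,0]); z=np.array([0,0,1.])
dd=-xh*np.sin(f)-z*np.cos(f); W=np.array([.423,-.2165,.017])
for b in(.10,.009): delta(W-b*dd,xh,dd)
E
```

```text
(array([ 0.29696154, -0.57031983,  0.073134  ]), np.float64(0.0006998065341353984)) (array([ 0.71052136, -0.41914177,  0.07474322]), np.float64(0.003010583638797276))
rot [-0.051 -0.609 -0.164] cm [ 9.98 -3.35 19.93] t 1.58 j [ -2.   1. -19.   0. -71.   2.]
rot [-0.051 -0.609 -0.164] cm [ 4.84 -2.48 27.38] t 1.58 j [ -2.   1. -19.   0. -71.   2.]
```

arm_command --pt "-0.05 -0.61 -0.164 10 -3.3 19.9 -1" --pt "-0.05 -0.61 -0.164 10 -3.3 19.9 -1" --pt "-0.05 -0.61 -0.164 10 -3.3 19.9 -1" --pt "-0.05 -0.61 -0.164 10 -3.3 19.9 -1" --pt "-0.05 -0.61 -0.164 10 -3.3 19.9 -1" --pt "-0.05 -0.61 -0.164 10 -3.3 19.9 -1" --pt "-0.05 -0.61 -0.164 10 -3.3 19.9 -1" --pt "-0.05 -0.61 -0.164 10 -3.3 19.9 -1"

```text
time_s: 2.25
tcp_pos: [0.4313, -0.2736, 0.0968]
ee_rot: [[0.129, -0.987, -0.095], [-0.807, -0.16, 0.569], [-0.577, 0.003, -0.817]]
wrist_force: [0.9, -0.2, 0.6]
gripper_width: 1.004
gripper_force: 0.0
```

```bash
cat >> h.py <<'E'
f0=np.radians(35); xh=np.array([.162,-.987,0]); zz=np.array([0,0,1.]); dd=-xh*np.sin(f0)-zz*np.cos(f0)
E
python3 - <<'E'
from h import *
W=np.array([.423,-.2165,.017])
delta(W-.009*dd,xh,dd)
c=cam("wrist"); m,ce,s=blob(c,*YEL); q=max(cv2.findContours(m,0,2)[0],key=cv2.contourArea)
print(s,ce,plane(c,*ce,.023),np.array([plane(c,*p,.017)[:2] for p in cv2.boxPoints(cv2.minAreaRect(q))]).round(4).tolist()); cv2.imwrite("pics/w2.png",c["pixels"])
E
```

```text
rot [ 0.002  0.004 -0.003] cm [-0.12 -0.12  8.94] t 2.25 j [-31.  34.  -1. -27. -81.  50.]
[ 294  315  287   21 3991] [444.84765723 326.87121022] [0.12652824 0.107227   0.023     ] [[0.4101, 0.1297], [-0.1083, 0.0307], [-0.2295, 0.1461], [0.3964, 0.2627]]
```

View pics/w2.png

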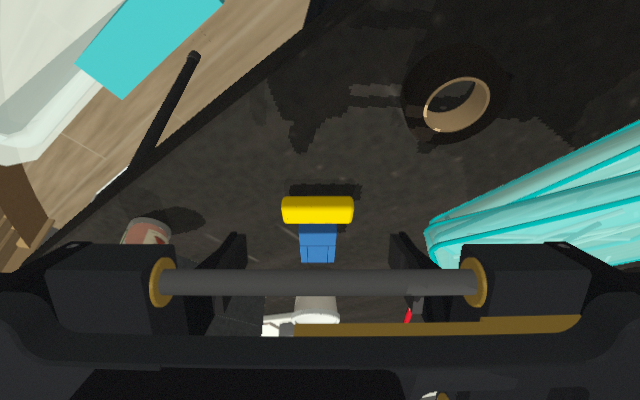

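The wing at (318,210) is centred between the open fingers and square to them. I'll go in.

arm_command --pt "0 0 0 -0.1 -0.1 3 -1" --pt "0 0 0 -0.1 -0.1 6 -1" --pt "0 0 0 -0.1 -0.1 8 -1" --pt "0 0 0 -0.1 -0.1 8.9 -1" --pt "0 0 0 -0.1 -0.1 8.9 -1" --pt "0 0 0 -0.1 -0.1 8.9 1" --pt "0 0 0 -0.1 -0.1 8.9 1" --pt "0 0 0 -0.1 -0.1 8.9 1"

```text
time_s: 2.97
tcp_pos: [0.4265, -0.2217, 0.0289]
ee_rot: [[0.137, -0.986, -0.09], [-0.809, -0.164, 0.564], [-0.572, -0.005, -0.821]]
wrist_force: [0.7, -0.2, 0.8]
gripper_width: 0.853
gripper_force: 0.0
```

arm_command --pt "0 0 0 0 0 0 1" --pt "0 0 0 0 0 0 1" --pt "0 0 0 0 0 0 1" --pt "0 0 0 0 0 0 1"

```text
time_s: 3.3
tcp_pos: [0.4253, -0.2214, 0.0278]
ee_rot: [[0.136, -0.986, -0.093], [-0.808, -0.165, 0.566], [-0.573, -0.002, -0.819]]
wrist_force: [-1.5, -2.9, 5.5]
gripper_width: 0.71
gripper_force: 30.0
```

```bash
python3 - <<'E'
from h import *
s=sense();print(s["tcp_pos"],s["gripper_width"]*87,s["gripper_force"])
W=np.array([.43,-.255,.20]); d2=xh*np.cos(f0)-zz*np.sin(f0)
delta(W,zz,d2)
E
```

```text
[ 0.42533412 -0.22138158  0.02784681] 61.767617588308696 30.00085473060608
rot [-0.002  1.571  0.002] cm [ -7.09   0.06 -16.05] t 3.3 j [-27.  36.  -9. -29. -70.  53.]
```

arm_command --pt "0 0.0 0 -2 0 -4 1" --pt "0 0.1 0 -4 0 -8 1" --pt "0 0.22 0 -6 0 -12 1" --pt "0 0.34 0 -7.1 0 -16 1" --pt "0 0.46 0 -7.1 0 -16 1" --pt "0 0.58 0 -7.1 0 -16 1" --pt "0 0.7 0 -7.1 0 -16 1" --pt "0 0.82 0 -7.1 0 -16 1"

```text
time_s: 3.97
tcp_pos: [0.4314, -0.2531, 0.1998]
ee_rot: [[0.159, -0.986, 0.041], [-0.964, -0.164, -0.207], [0.211, -0.006, -0.977]]
wrist_force: [-1.6, -1.9, -1.7]
gripper_width: 0.713
gripper_force: 30.0
```

```bash
python3 - <<'E'
from h import *
s=sense();print(s["tcp_pos"],s["gripper_width"]*87,s["gripper_force"],s["wrist_force"])
delta(np.array([.43,-.255,.20]),zz,xh*np.cos(f0)-zz*np.sin(f0))
E
```

```text
[ 0.43136953 -0.25312286  0.19983814] 62.010828799182164 29.98734802007675 [-1.60810475 -1.8598139  -1.69577976]
rot [-0.007  0.747 -0.001] cm [0.16 0.17 0.02] t 3.97 j [ -5.   9. -31.  16. -47.   4.]
```

arm_command --pt "0 0.12 0 0 0 0 1" --pt "0 0.24 0 0 0 0 1" --pt "0 0.36 0 0 0 0 1" --pt "0 0.48 0 0 0 0 1" --pt "0 0.6 0 0 0 0 1" --pt "0 0.72 0 0 0 0 1" --pt "-0.005 0.75 0 0.1 0.1 0 1" --pt "-0.005 0.75 0 0.1 0.1 0 1"

```text
time_s: 4.63
tcp_pos: [0.428, -0.2537, 0.1961]
ee_rot: [[0.102, -0.986, 0.131], [-0.565, -0.166, -0.808], [0.819, 0.008, -0.574]]
wrist_force: [-0.7, -0.3, -2.0]
gripper_width: 0.707
gripper_force: 30.0
```

```bash
python3 - <<'E'
from h import *
s=sense();print(s["tcp_pos"],s["gripper_width"]*87,s["gripper_force"],s["wrist_force"])
delta(np.array([.43,-.255,.0775]),zz,xh*np.cos(f0)-zz*np.sin(f0))
c,d=cam("scene"),cam("side")
for k in(c,d): print(proj(k,(.43,-.255,.2)).round(0))
def crop(k):
    u,v=proj(k,(.43,-.255,.16)).astype(int); return cv2.resize(k["pixels"][v-55:v+55,u-40:u+40],(400,550),interpolation=cv2.INTER_CUBIC)
cv2.imwrite("pics/up.png",np.hstack([crop(c),crop(d)]))
E
```

```text
[ 0.42801596 -0.25373588  0.19606785] 61.49380321614781 29.99629944562912 [-0.72401842 -0.2839712  -1.9822779 ]
rot [0.002 0.001 0.009] cm [-9.62 -0.27  6.93] t 4.63 j [ -3.  11. -61.  89. -53. -68.]
[350. 191.]
[343. 199.]
```

View pics/up.png

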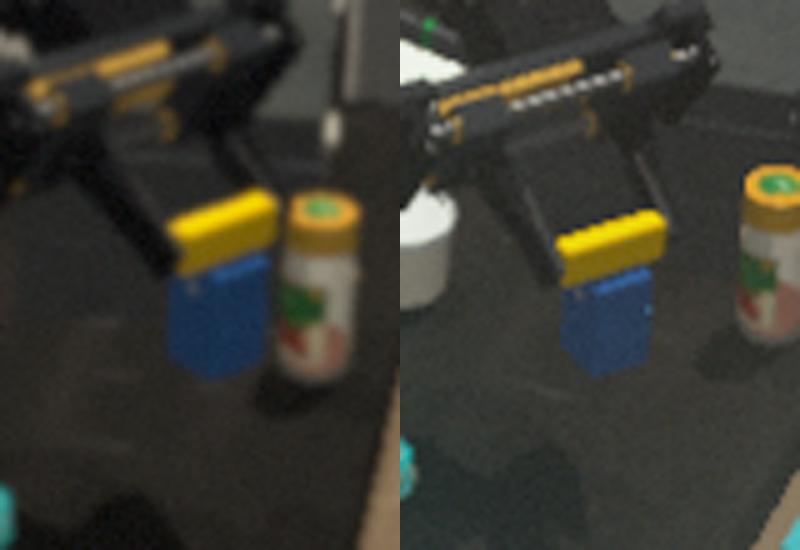

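The key hangs upright with the wing on top. In the crops the body is at about (218,320) and the wing at (222,233). J3 is close to its limit, so I'll go down slightly farther out.

```bash
python3 - <<'E'
from h import *
delta(np.array([.445,-.255,.079]),zz,xh*np.cos(f0)-zz*np.sin(f0))
E
```

```text
rot [0.004 0.004 0.006] cm [-9.45 -1.7   7.04] t 4.73 j [ -3.  11. -61.  89. -53. -67.]
```

arm_command --pt "0 0 0 -0.5 -1.7 0.3 1" --pt "0 0 0 -2.5 -1.7 2 1" --pt "0 0 0 -5 -1.7 4 1" --pt "0 0 0 -7.5 -1.7 5.7 1" --pt "0 0 0 -8.8 -1.7 6.6 1" --pt "0 0 0 -9.4 -1.7 7 1" --pt "0 0 0 -9.4 -1.7 7 1" --pt "0 0 0 -9.4 -1.7 7 1"

```text
time_s: 5.4
tcp_pos: [0.4593, -0.258, 0.0841]
ee_rot: [[0.094, -0.988, 0.123], [-0.569, -0.155, -0.807], [0.817, 0.006, -0.577]]
wrist_force: [-0.1, -0.0, -2.0]
gripper_width: 0.712
gripper_force: 30.0
```

```bash
python3 - <<'E'
from h import *
s=sense();print(s["ee_rot"].round(3)@np.array([.8195,.003,-.574]),s["wrist_force"])
delta(np.array([.445,-.255,.0735]),zz,xh*np.cos(f0)-zz*np.sin(f0))
E
```

```text
[ 0.003467  -0.0035425  1.0007475] [-0.10140977 -0.04679355 -2.03447832]
rot [0.01  0.004 0.001] cm [-1.17  1.36  0.19] t 5.4 j [-10.  27. -61. 107. -54. -87.]
```

```bash
python3 - <<'E'
from h import *
delta(np.array([.470,-.262,.075]),zz,xh*np.cos(f0)-zz*np.sin(f0))
E
```

```text
rot [0.01  0.004 0.001] cm [-0.42 -1.    0.98] t 5.4 j [-10.  27. -61. 107. -54. -87.]
```

arm_command --pt "0 0 0 0 -1 0 1" --pt "0 0 0 0 -1 0 1" --pt "0 0 0 0 -1 0 1"

```text
time_s: 5.65
tcp_pos: [0.4703, -0.2558, 0.085]
ee_rot: [[0.093, -0.988, 0.126], [-0.569, -0.156, -0.808], [0.817, 0.003, -0.576]]
wrist_force: [-0.8, 0.8, -2.5]
gripper_width: 0.704
gripper_force: 30.0
```

```bash
python3 - <<'E'
from h import *
delta(np.array([.470,-.262,.075]),zz,xh*np.cos(f0)-zz*np.sin(f0))
E
```

```text
rot [ 0.007  0.003 -0.   ] cm [-0.47  0.12  1.07] t 5.65 j [ -9.  27. -60. 106. -54. -86.]
```

arm_command --pt "0 0 0 -0.2 -0.2 0.5 1" --pt "0 0 0 -0.5 -0.3 0.9 1" --pt "0 0 0 -0.5 -0.3 0.9 1" --pt "0 0 0 -0.5 -0.3 0.9 1"

```text
time_s: 5.98
tcp_pos: [0.4731, -0.2608, 0.0749]
ee_rot: [[0.094, -0.988, 0.124], [-0.568, -0.155, -0.808], [0.818, 0.005, -0.575]]
wrist_force: [1.1, -0.9, 0.4]
gripper_width: 0.712
gripper_force: 30.0
```

```bash
python3 - <<'E'
from h import *
s=sense();print(s["ee_rot"].round(3)@np.array([.8195,.003,-.574]))
delta(np.array([.473,-.262,.0725]),zz,xh*np.cos(f0)-zz*np.sin(f0))
E
```

```text
[ 0.002893 -0.002149  1.000416]
rot [0.009 0.002 0.   ] cm [-0.13  0.03  0.23] t 5.98 j [-10.  29. -60. 107. -54. -87.]
```

arm_command --pt "0 0 0 -0.08 0 0.06 1" --pt "0 0 0 -0.16 0 0.11 1" --pt "0 0 0 -0.16 0 0.11 1"

```text
time_s: 6.23
tcp_pos: [0.4732, -0.2612, 0.0747]
ee_rot: [[0.092, -0.988, 0.125], [-0.564, -0.155, -0.811], [0.82, 0.004, -0.572]]
wrist_force: [-1.1, 1.0, 9.0]
gripper_width: 0.71
gripper_force: 30.0
```

arm_command --pt "0 0 0 0.05 0 -0.04 1" --pt "0 0 0 0.05 0 -0.04 -1" --pt "0 0 0 0.05 0 -0.04 -1" --pt "0 0 0 0.05 0 -0.04 -1" --pt "0 0 0 0.05 0 -0.04 -1" --pt "0 0 0 0.05 0 -0.04 -1"

```text
time_s: 6.73
tcp_pos: [0.4722, -0.2599, 0.0726]
ee_rot: [[0.096, -0.988, 0.123], [-0.57, -0.155, -0.807], [0.816, 0.007, -0.578]]
wrist_force: [0.4, 0.5, -0.0]
gripper_width: 0.965
gripper_force: 0.0
```

arm_command --pt "0 0 0 0 0 -1 -1" --pt "0 0 0 0 0 -3 -1" --pt "0 0 0 0 0 -6 -1" --pt "0 0 0 1 0 -9 -1" --pt "0 0 0 4 0 -11 -1" --pt "0 0 0 7 0 -12 -1" --pt "0 0 0 10 0 -12 -1" --pt "0 0 0 10 0 -12 -1"

```text
time_s: 7.4
tcp_pos: [0.4686, -0.2205, 0.2285]
ee_rot: [[0.087, -0.988, 0.128], [-0.569, -0.155, -0.807], [0.818, -0.002, -0.576]]
wrist_force: [0.1, 0.2, 0.1]
gripper_width: 0.997
gripper_force: 0.0
```

```bash
python3 - <<'E'
from h import *
s=sense()
delta(np.array([.46,-.24,.30]),xh)
c,d=cam("scene"),cam("side")
P={}
for n,k in(("scene",c),("side",d)):
    u,v=proj(k,(.478,-.272,.04)).astype(int); r=(u-30,v-40,u+30,v+40)
    for q,col in(("b",BLUE),("y",YEL)):
        m,ce,st=blob(k,*col,r); P[n+q]=ce; print(n,q,st,ce.round(1))
B,Y=tri(c,P["sceneb"],d,P["sideb"]),tri(c,P["sceney"],d,P["sidey"]); print(B,Y)
E
```

```text
rot [ 0.001 -0.957 -0.008] cm [ 6.88  1.14 -2.66] t 7.4 j [  7.  12. -54.  76. -58. -61.]
scene b [357 240  20  23 336] [367.4 251.4]
scene y [357 226  22  18 250] [367.1 234.9]
side b [352 243  16  20 215] [360.2 252.5]
side y [349 232  22  15 215] [359.5 238.9]
(array([ 0.46929434, -0.28484626,  0.02937161]), np.float64(0.00047083898704224227)) (array([ 0.46462572, -0.28689026,  0.0818287 ]), np.float64(0.0006339117313005502))
```

```bash
python3 - <<'E'
from h import *
delta(np.array([.468,-.275,.27]),(.987,.162,0))
delta(np.array([.468,-.275,.27]),xh)
E
```

```text
rot [ 0.751 -0.74  -1.443] cm [6.86 0.78 1.81] t 7.5 j [  7.  12. -54.  76. -57. -61.]
rot [ 0.007 -0.955 -0.004] cm [6.86 0.78 1.81] t 7.5 j [  7.  12. -54.  76. -57. -61.]
```

arm_command --pt "0 -0.12 0 3 0.3 0 -1" --pt "0 -0.24 0 6.9 0.7 0 -1" --pt "0 -0.36 0 6.9 0.7 1.8 -1" --pt "0 -0.48 0 6.9 0.7 1.8 -1" --pt "0 -0.6 0 6.9 0.7 1.8 -1" --pt "0 -0.72 0 6.9 0.7 1.8 -1" --pt "0 -0.84 0 6.9 0.7 1.8 -1" --pt "0 -0.955 0 6.9 0.7 1.8 -1"

```text
time_s: 8.17
tcp_pos: [0.4695, -0.2737, 0.269]
ee_rot: [[0.158, -0.987, 0.002], [-0.986, -0.158, -0.058], [0.058, 0.007, -0.998]]
wrist_force: [-0.6, -2.3, -0.5]
gripper_width: 0.999
gripper_force: 0.0
```

arm_command --pt "0 0 -0.12 0 0 0 -1" --pt "0 0 -0.24 0 0 0 -1" --pt "0 0 -0.36 0 0 0 -1" --pt "0 0 -0.48 0 0 0 -1" --pt "0 0 -0.6 0 0 0 -1" --pt "0 0 -0.72 0 0 0 -1" --pt "0 0 -0.84 0 0 0 -1" --pt "0 0 -0.96 0 0 0 -1"

```text
time_s: 8.83
tcp_pos: [0.4683, -0.2748, 0.2675]
ee_rot: [[0.901, -0.434, -0.002], [-0.433, -0.899, -0.065], [0.027, 0.059, -0.998]]
wrist_force: [0.2, -0.1, 1.2]
gripper_width: 0.999
gripper_force: 0.0
```

```bash
python3 - <<'E'
from h import *
delta(np.array([.468,-.275,.27]),(.987,.162,0))
E
```

```text
rot [ 0.065 -0.008 -0.612] cm [-0.01  0.05 -0.25] t 8.83 j [-11.  12. -11.   4. -66.  74.]
```

arm_command --pt "0.06 -0.01 -0.12 0 0 0 -1" --pt "0.06 -0.01 -0.24 0 0 0 -1" --pt "0.06 -0.01 -0.36 0 0 0 -1" --pt "0.06 -0.01 -0.48 0 0 0 -1" --pt "0.06 -0.01 -0.61 0 0 0 -1" --pt "0.06 -0.01 -0.61 0 0 0 -1" --pt "0.06 -0.01 -0.61 0 0 0 -1"

```text
time_s: 9.42
tcp_pos: [0.4686, -0.2748, 0.2681]
ee_rot: [[0.988, 0.152, -0.001], [0.152, -0.988, -0.005], [-0.002, 0.005, -1.0]]
wrist_force: [-1.0, 0.3, 0.8]
gripper_width: 1.0
gripper_force: 0.0
```

```bash
python3 - <<'E'
from h import *
c=cam("wrist"); print(sense()["tcp_pos"],sense()["ee_rot"].round(3).tolist(),c["C"]); cv2.imwrite("pics/w3.png",c["pixels"])
m,ce,st=blob(c,*YEL,(150,20,500,240)); q=max(cv2.findContours(m,0,2)[0],key=cv2.contourArea)
print(st,ce,plane(c,*ce,.078)); w=np.array([plane(c,*p,.08)[:2] for p in cv2.boxPoints(cv2.minAreaRect(q))]);print(w.round(4).tolist(),w.mean(0))
E
```

```text
[ 0.46872763 -0.2748435   0.26849769] [[0.988, 0.152, -0.0], [0.152, -0.988, -0.005], [-0.001, 0.005, -1.0]] [ 0.54720265 -0.26234604  0.41226848]
[ 172   26   49   47 1110] [195.09189189  48.82162162] [ 0.59388825 -0.12644192  0.078     ]
[[0.5872, -0.0924], [0.6225, -0.1204], [0.5996, -0.1583], [0.5629, -0.1308]] [ 0.59303741 -0.12547555]
```

View pics/w3.png

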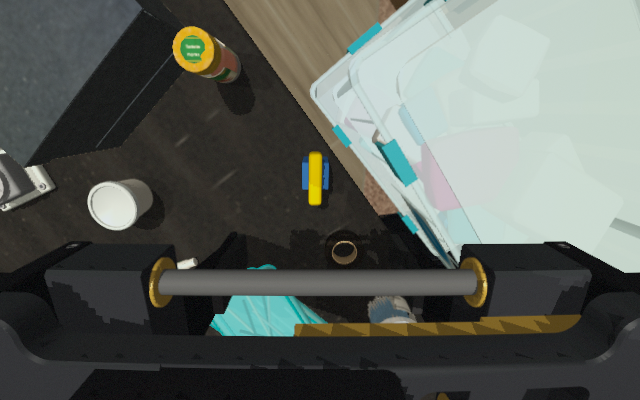

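The key stands at (315,179) with the wing upright in the image, aligned with tool x. The jar at (193,48) and the tape at (344,250) haven't moved. The clamp is at the left edge.

```bash
python3 - <<'E'
from h import *
c=cam("wrist"); m,ce,st=blob(c,*YEL,(290,140,345,220)); q=max(cv2.findContours(m,0,2)[0],key=cv2.contourArea)
w=np.array([plane(c,*p,.08)[:2] for p in cv2.boxPoints(cv2.minAreaRect(q))]);print(w.round(4).tolist(),w.mean(0))
e=max([w[1]-w[0],w[2]-w[1]],key=np.linalg.norm); e*=np.sign(e[0]); print(np.degrees(np.arctan2(e[1],e[0])), [np.linalg.norm(w[i]-w[i-1]).round(4) for i in range(4)])
W=w.mean(0)
delta((*W,.115),(*e,0)); delta((*W,.067),(*e,0))
E
```

```text
[[0.5048, -0.2595], [0.507, -0.2742], [0.4446, -0.284], [0.4423, -0.2686]] [ 0.47467527 -0.27156641]
8.951833917551681 [np.float64(0.0632), np.float64(0.0148), np.float64(0.0632), np.float64(0.0156)]
rot [ 0.005  0.    -0.003] cm [ 0.64 -0.32 15.39] t 9.52 j [-13.  13.  -9.   0. -68. 112.]
rot [ 0.005  0.    -0.003] cm [ 0.64 -0.35 20.19] t 9.52 j [-13.  13.  -9.   0. -68. 112.]
```

arm_command --pt "0 0 0 0.3 -0.2 4 -1" --pt "0 0 0 0.6 -0.3 8 -1" --pt "0 0 0 0.6 -0.3 12 -1" --pt "0 0 0 0.6 -0.3 15.5 -1" --pt "0 0 0 0.6 -0.3 18 -1" --pt "0 0 0 0.6 -0.3 19 -1" --pt "0 0 0 0.6 -0.3 19 -1"

```text
time_s: 10.1
tcp_pos: [0.4734, -0.2718, 0.0773]
ee_rot: [[0.988, 0.154, -0.003], [0.154, -0.988, -0.004], [-0.004, 0.004, -1.0]]
wrist_force: [0.0, -0.5, 1.2]
gripper_width: 1.002
gripper_force: 0.0
```

arm_command --pt "0 0 0 0 0 0 1" --pt "0 0 0 0 0 0 1" --pt "0 0 0 0 0 0 1" --pt "0 0 0 0 0 0 1" --pt "0 0 0 0 0 0 1" --pt "0 0 0 0 0 0 1" --pt "0 0 0 0 0 0 1" --pt "0 0 0 0 0 0 1"

```text
time_s: 10.77
tcp_pos: [0.4751, -0.2722, 0.0801]
ee_rot: [[0.988, 0.155, 0.003], [0.155, -0.988, -0.006], [0.002, 0.006, -1.0]]
wrist_force: [0.8, 0.6, -0.6]
gripper_width: 0.483
gripper_force: 0.0
```

arm_command --pt "0 0 0 0 0 0 1" --pt "0 0 0 0 0 0 1" --pt "0 0 0 0 0 0 1" --pt "0 0 0 0 0 0 1" --pt "0 0 0 0 0 0 1" --pt "0 0 0 0 0 0 1"

```text
time_s: 11.27
tcp_pos: [0.4749, -0.2721, 0.0798]
ee_rot: [[0.988, 0.155, 0.002], [0.155, -0.988, -0.006], [0.001, 0.006, -1.0]]
wrist_force: [0.8, -0.1, -1.2]
gripper_width: 0.18
gripper_force: 29.9
```

```bash
python3 - <<'E'
from h import *
s=sense();print(s["gripper_width"]*87,s["gripper_force"],s["tcp_pos"],s["ee_rot"].round(3).tolist())
delta((.45,-.24,.28),(.988,.156,0)); delta((.39,.09,.28),(.988,.156,0))
E
```

```text
15.642218244481437 29.889284670352936 [ 0.47491693 -0.27208231  0.07976239] [[0.988, 0.155, 0.002], [0.155, -0.988, -0.006], [0.001, 0.006, -1.0]]
rot [ 0.006 -0.001 -0.001] cm [ -1.94  -3.44 -20.05] t 11.27 j [-13.  24. -23.   0. -43. 111.]
rot [ 0.006 -0.001 -0.001] cm [ -2.75 -36.97 -20.24] t 11.27 j [-13.  24. -23.   0. -43. 111.]
```

arm_command --pt "0 0 0 0 0 -2 1" --pt "0 0 0 0 0 -6 1" --pt "0 0 0 0 0 -10 1" --pt "0 0 0 0 0 -14 1" --pt "0 0 0 -0.5 -2 -17 1" --pt "0 0 0 -2 -5 -20.2 1" --pt "0 0 0 -2.7 -9 -20.2 1" --pt "0 0 0 -2.7 -13 -20.2 1"

```text
time_s: 11.93
tcp_pos: [0.4268, -0.1469, 0.2829]
ee_rot: [[0.988, 0.152, 0.006], [0.152, -0.988, -0.005], [0.006, 0.006, -1.0]]
wrist_force: [1.0, 2.0, -2.0]
gripper_width: 0.178
gripper_force: 29.9
```

arm_command --pt "0 0 0 0 -4 0 1" --pt "0 0 0 0 -8 0 1" --pt "0 0 0 0 -12 0 1" --pt "0 0 0 0 -15 0 1" --pt "0 0 0 0 -15 0 1" --pt "0 0 0 0 -15 0 1"

```text
time_s: 12.43
tcp_pos: [0.4039, 0.0021, 0.28]
ee_rot: [[0.987, 0.159, 0.002], [0.159, -0.987, -0.006], [0.001, 0.006, -1.0]]
wrist_force: [0.8, -0.3, -1.5]
gripper_width: 0.181
gripper_force: 29.9
```

```bash
python3 - <<'E'
from h import *
c=cam("wrist"); s=sense();print(s["gripper_width"]*87,s["tcp_pos"],s["joints"].round(0)); cv2.imwrite("pics/w4.png",c["pixels"])
E
```

```text
15.93341412814713 [0.40408525 0.00115659 0.27993391] [ 24.  -2. -24.   0. -68.  75.]
```

View pics/w4.png

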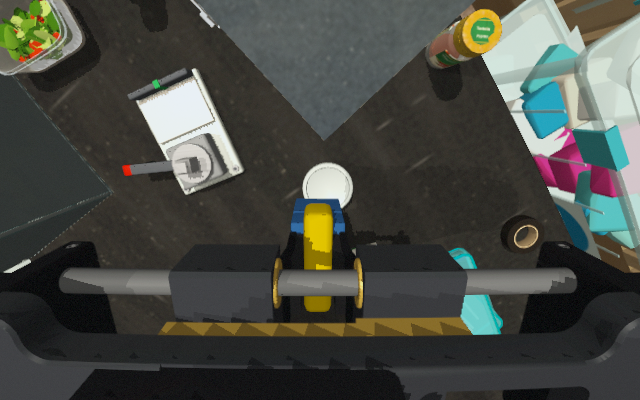

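The wrist view shows the shaft at about (192,163), the red tip at (127,170), the green mark at (157,86) and the pot at (328,187). The key is held upright in the jaws.

```bash
cat >> h.py <<'E'
GRN=((50,120,60),(75,255,255))
def clamp(c,roi,S):
    _,r,sr=blob(c,*RED,roi); _,g,sg=blob(c,*GRN,roi); R,G=plane(c,*r,.047),plane(c,*g,.030); print("red",r.round(1),sr,R.round(4),"grn",g.round(1),sg,G.round(4))
    a=lambda v:np.degrees(np.arctan2(v[1],v[0])); S=np.array(S); print("red r,ang",np.linalg.norm((R-S)[:2]),a(R-S),"grn",np.linalg.norm((G-S)[:2]),a(G-S))
E
python3 - <<'E'
from h import *
c=cam("wrist"); S=plane(c,193,160,.078); print(S, plane(c,192,163,.048))
clamp(c,(100,60,250,200),S); s=sense(); print(c["C"])
E
```

```text
[0.40823391 0.1513615  0.078     ] [0.39767466 0.16439069 0.048     ]
red [125.6 170.4] [121 165  11  12  90] [0.374  0.2531 0.047 ] grn [156.5  85. ] [151  80  16  10  66] [0.4879 0.2216 0.03  ]
red r,ang 0.10733675150038796 108.57865607762281 grn 0.10616930213837796 41.41063222652936
[0.48221738 0.0141763  0.42432278]
```

```bash
python3 - <<'E'
from h import *
delta((.350,.150,.22),(.988,.156,0))
E
```

```text
rot [ 0.006 -0.001 -0.001] cm [ -3.05 -15.64   5.89] t 12.53 j [ 24.  -2. -24.   0. -68.  75.]
```

arm_command --pt "0.006 0 0 -1 -4 0 1" --pt "0.006 0 0 -2 -8 1 1" --pt "0.006 0 0 -3 -12 3 1" --pt "0.006 0 0 -3 -15.6 5 1" --pt "0.006 0 0 -3 -15.6 5.9 1" --pt "0.006 0 0 -3 -15.6 5.9 1" --pt "0.006 0 0 -3 -15.6 5.9 1"

```text
time_s: 13.12
tcp_pos: [0.351, 0.149, 0.2198]
ee_rot: [[0.988, 0.154, 0.0], [0.154, -0.988, -0.002], [-0.0, 0.002, -1.0]]
wrist_force: [0.4, -0.3, -2.0]
gripper_width: 0.181
gripper_force: 29.9
```

```bash
python3 - <<'E'
from h import *
c=cam("wrist"); s=sense();print(s["gripper_width"]*87,s["tcp_pos"],s["ee_rot"].round(3).tolist(),s["joints"].round(0)); np.save("c5.npy",c,allow_pickle=True)
u,v=proj(c,(.40,.16,.06)).astype(int); print(u,v)
x0,y0=u-75,max(v-75,0); print(x0,y0)
k=cv2.resize(c["pixels"][y0:y0+150,x0:x0+150],(600,600),interpolation=cv2.INTER_CUBIC); cv2.imwrite("pics/w5.png",k)
E
```

```text
15.630117994320354 [0.35153277 0.1490016  0.22052325] [[0.988, 0.153, 0.002], [0.153, -0.988, -0.0], [0.002, 0.001, -1.0]] [ 48.  -2. -33.   0. -59.  51.]
313 143
238 68
```

View pics/w5.png

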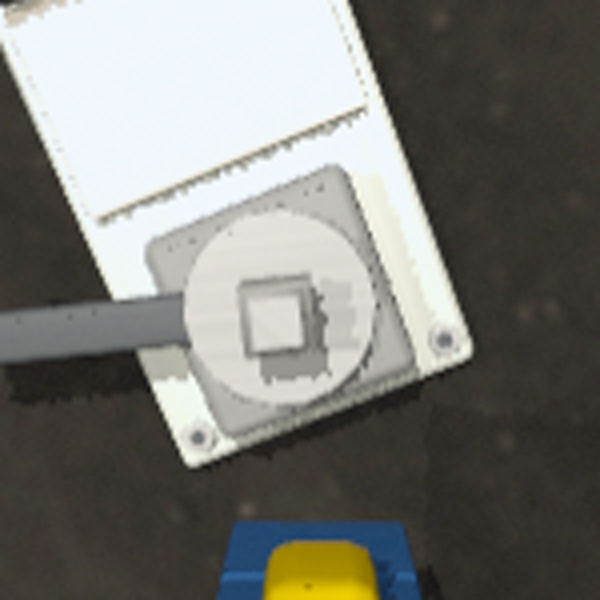

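The crop shows the shaft's top facet centred at about (274,322), with the collar's disc centred at about (280,308) and 192 px across. The bar runs left and slightly down.

```bash
python3 - <<'E'
from h import *
c=np.load("c5.npy",allow_pickle=True).item()
g=lambda X,Y:(238+(X+.5)/4-.5,68+(Y+.5)/4-.5)
im=cv2.resize(c["pixels"][68:218,238:388],(600,600),interpolation=cv2.INTER_CUBIC); gr=cv2.cvtColor(im,cv2.COLOR_BGR2GRAY)
h=cv2.HoughCircles(cv2.GaussianBlur(gr,(0,0),2),cv2.HOUGH_GRADIENT_ALT,1.5,100,param1=100,param2=.7,minRadius=80,maxRadius=110); print("circ",h)
Sc=plane(c,*g(280.5,308),.048); print("collar",Sc)
if h is not None:
    for x,y,r in h[0]: Sc=plane(c,*g(x,y),.048); print("collar hough",Sc,"diam",np.linalg.norm(plane(c,*g(x-r,y),.048)-plane(c,*g(x+r,y),.048)))
roi=gr[270:375,225:325]; t,b=cv2.threshold(cv2.GaussianBlur(roi,(0,0),1.5),0,255,cv2.THRESH_OTSU)
# facet: bright comp containing centre
n,l,s,ce=cv2.connectedComponentsWithStats(b); i=l[322-270,274-225]; print("facet",s[i],ce[i]+[225,270])
q=max(cv2.findContours((l==i).astype(np.uint8),0,2)[0],key=cv2.contourArea); bx=cv2.boxPoints(cv2.minAreaRect(q))+[225,270]
w=np.array([plane(c,*g(*p),.078)[:2] for p in bx]); e=w[1]-w[0]; print("facet c",w.mean(0),[np.linalg.norm(w[i]-w[i-1]).round(4) for i in range(4)],"ang mod90",np.degrees(np.arctan2(e[1],e[0]))%90)
print("facet manual",plane(c,*g(274,322.5),.078))
S=Sc.copy()
clamp(c,(120,0,400,200),S)
# bar edges centreline at z .047
print("bar",[plane(c,*g(*p),.047).round(4).tolist() for p in((10,336),(170,320))])
E
```

```text
circ [[[273.      301.5      92.15761]
  [273.      301.5     104.05856]]]
collar [0.39705427 0.16620894 0.048     ]
collar hough [0.39845023 0.16844558 0.048     ] diam 0.04940296912380565
collar hough [0.39845023 0.16844558 0.048     ] diam 0.05578628613378555
facet [   0    0  100  105 5893] [261.87816053 316.18683183]
facet c [0.39641732 0.16666873] [np.float64(0.0252), np.float64(0.0238), np.float64(0.0252), np.float64(0.0244)] ang mod90 8.843326935541697
facet manual [0.39642179 0.1667903  0.078     ]
red [226.4 153.2] [221 146  12  15 144] [0.3744 0.2525 0.047 ] grn [269.5  48.2] [264  41  12  15 100] [0.4882 0.2207 0.03  ]
red r,ang 0.08740094044851736 105.97200172636764 grn 0.10382365198711027 30.204804342322248
bar [[0.3783, 0.2378, 0.047], [0.3892, 0.1953, 0.047]]
```

```bash
python3 - <<'E'
from h import *
c=np.load("c5.npy",allow_pickle=True).item(); s=sense(); R,T=s["ee_rot"],s["tcp_pos"]
g=lambda X,Y:(238+(X+.5)/4-.5,68+(Y+.5)/4-.5)
im=c["pixels"]; m,ce,st=blob(c,*BLUE,(270,180,370,225)); print(st)
for r in range(st[1],st[1]+16,3):
    x=np.flatnonzero(m[r]); print(r,x.min(),x.max())
zb=T[2]-.0798
def tl(u,v,z): return (R.T@(plane(c,u,v,z)-T)*1000).round(1)
print("bottom edge",tl(*g(237,522),zb),tl(*g(402,522),zb),"top edge",tl(*g(219,573),zb+.056),tl(*g(418,573),zb+.056))
clamp(c,(120,0,400,200),(.3967,.1665,0))
print([plane(c,*g(*p),.018).round(4).tolist() for p in((100,221),(365,108))])
delta((.3967,.1665,.175),(np.cos(np.radians(14.5)),np.sin(np.radians(14.5)),0))
E
```

```text
[291 198  54  27 677]
198 297 336
201 296 338
204 295 339
207 294 340
210 294 341
213 293 342
bottom edge [ 14.4 -16.2  79.8] [14.4 16.8 79.8] top edge [ 22.6 -15.   23.8] [22.6 15.2 23.8]
red [226.4 153.2] [221 146  12  15 144] [0.3744 0.2525 0.047 ] grn [269.5  48.2] [264  41  12  15 100] [0.4882 0.2207 0.03  ]
red r,ang 0.08881750945921374 104.5410174551708 grn 0.10631807784348049 30.636426107353827
[[0.4106, 0.2218, 0.018], [0.4528, 0.1513, 0.018]]
rot [ 0.001 -0.002 -0.099] cm [ 4.72 -1.04  4.56] t 13.17 j [ 48.  -2. -33.   0. -59.  51.]
```

```bash
python3 - <<'E'
from h import *
a=np.radians(14.5); delta((.3435,.1528,.165),(np.cos(a),np.sin(a),0))
E
```

```text
rot [ 0.001 -0.002 -0.099] cm [-0.74 -0.5   5.55] t 13.17 j [ 48.  -2. -33.   0. -59.  51.]
```

arm_command --pt "0 0 -0.05 -0.4 -0.3 2 1" --pt "0 0 -0.1 -0.7 -0.5 4 1" --pt "0 0 -0.1 -0.7 -0.5 5.5 1" --pt "0 0 -0.1 -0.7 -0.5 5.5 1" --pt "0 0 -0.1 -0.7 -0.5 5.5 1" --pt "0 0 -0.1 -0.7 -0.5 5.5 1"

```text
time_s: 13.67
tcp_pos: [0.3446, 0.1539, 0.1666]
ee_rot: [[0.968, 0.251, 0.004], [0.251, -0.968, 0.002], [0.004, -0.001, -1.0]]
wrist_force: [0.1, 0.2, -1.8]
gripper_width: 0.182
gripper_force: 29.9
```

```bash
python3 - <<'E'
from h import *
c=cam("wrist"); s=sense();print(s["gripper_width"]*87,s["tcp_pos"],s["ee_rot"].round(3).tolist(),s["joints"].round(0)); np.save("c6.npy",{**c,"R0":s["ee_rot"],"T0":s["tcp_pos"]},allow_pickle=True)
u,v=proj(c,(.3967,.1665,.078)).astype(int); print(u,v)
k=cv2.resize(c["pixels"][110:230,260:380],(600,600),interpolation=cv2.INTER_CUBIC); cv2.imwrite("pics/w6.png",k)
E
```

```text
16.035441092024005 [0.34450501 0.15407006 0.1666845 ] [[0.968, 0.252, 0.004], [0.252, -0.968, 0.002], [0.005, -0.001, -1.0]] [ 49.   2. -38.   0. -50.  55.]
318 148
```

View pics/w6.png

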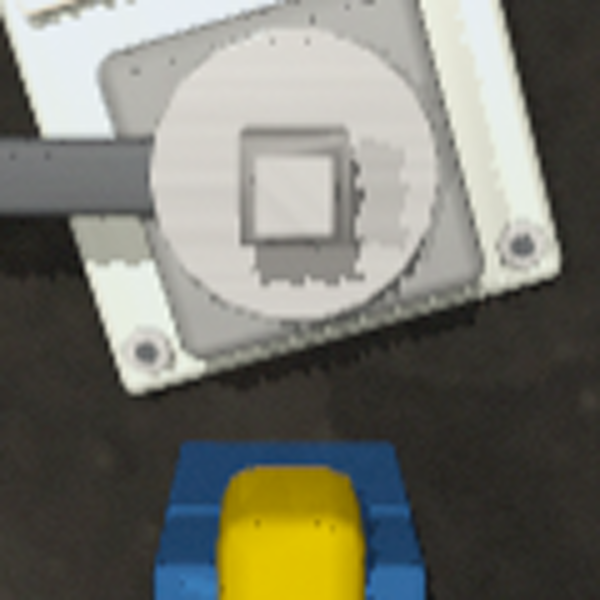

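The crop (5x, origin 260,110) shows the shaft facet centred at about (296,197) and the collar at about (293,175). The key's bottom front edge lies at y=442, from x=182 to 393, parallel to the shaft's flats.

```bash
python3 - <<'E'
from h import *
c=np.load("c6.npy",allow_pickle=True).item(); R,T=c["R0"],c["T0"]
g=lambda X,Y:(260+(X+.5)/5-.5,110+(Y+.5)/5-.5)
tl=lambda p,z:(R.T@(plane(c,*g(*p),z)-T)*1000).round(1)
zb=T[2]-.0798
print("key edge",tl((182,442),zb),tl((393,442),zb))
for n,p,z in(("facet",(296,196.5),.078),("collar",(293.5,175),.048),("facetcorners",(257,157),.078),("",(335,236),.078)): print(n,tl(p,z),plane(c,*g(*p),z).round(4))
print("collar diam",tl((150,175),.048),tl((437,175),.048))
E
```

```text
key edge [ 14.9 -16.7  79.9] [14.9 17.2 79.8]
facet [52.9  1.6 88.9] [0.3965 0.1661 0.078 ]
collar [ 53.4   1.3 118.9] [0.397  0.1665 0.048 ]
facetcorners [59.1 -4.6 89. ] [0.401  0.1736 0.078 ]
 [46.7  7.9 88.9] [0.392  0.1584 0.078 ]
collar diam [ 53.4 -24.4 119. ] [ 53.4  26.9 118.9]
```

arm_command --pt "0 0 0 1.5 0.1 -0.4 1" --pt "0 0 0 3.5 0.1 -0.4 1" --pt "0 0 0 5 0.1 -0.4 1" --pt "0 0 0 5.5 0.1 -0.4 1" --pt "0 0 0 5.5 0.1 -0.4 1" --pt "0 0 0 5.5 0.1 -0.4 1"

```text
time_s: 14.22
tcp_pos: [0.3963, 0.1664, 0.1694]
ee_rot: [[0.968, 0.252, 0.001], [0.252, -0.968, 0.0], [0.001, 0.0, -1.0]]
wrist_force: [0.6, 0.6, -2.4]
gripper_width: 0.177
gripper_force: 29.9
```

```bash
python3 - <<'E'
from h import *
c6=np.load("c6.npy",allow_pickle=True).item(); s=sense()
print("moved",(c6["R0"].T@(s["tcp_pos"]-c6["T0"])*1000).round(1), s["tcp_pos"],s["ee_rot"].round(3).tolist(),s["joints"].round(0),s["wrist_force"])
E
```

```text
moved [53.3  1.1 -2.5] [0.39632486 0.16636186 0.1694474 ] [[0.968, 0.252, 0.001], [0.252, -0.968, 0.0], [0.001, 0.0, -1.0]] [ 45.   7. -32.   0. -51.  60.] [ 0.55225918  0.58606816 -2.38971477]
```

arm_command --pt "0 0 0 0.1 0 0.4 1" --pt "0 0 0 0.1 0 0.8 1" --pt "0 0 0 0.1 0 1.2 1" --pt "0 0 0 0.1 0 1.4 1" --pt "0 0 0 0.1 0 1.4 1"

```text
time_s: 14.63
tcp_pos: [0.397, 0.1666, 0.1546]
ee_rot: [[0.967, 0.253, 0.0], [0.253, -0.967, -0.001], [0.0, 0.001, -1.0]]
wrist_force: [0.5, -0.2, -2.0]
gripper_width: 0.184
gripper_force: 29.9
```

arm_command --pt "0 0 0 0 0 0.3 1" --pt "0 0 0 0 0 0.5 1" --pt "0 0 0 0 0 0.7 1" --pt "0 0 0 0 0 0.7 1"

```text
time_s: 14.97
tcp_pos: [0.3975, 0.1668, 0.1478]
ee_rot: [[0.968, 0.253, 0.001], [0.253, -0.968, -0.0], [0.001, 0.001, -1.0]]
wrist_force: [0.0, 0.2, -1.7]
gripper_width: 0.183
gripper_force: 29.9
```

arm_command --pt "0 0 0 0 0 0.3 1" --pt "0 0 0 0 0 0.6 1" --pt "0 0 0 0 0 0.9 1" --pt "0 0 0 0 0 1.2 1" --pt "0 0 0 0 0 1.5 1" --pt "0 0 0 0 0 1.5 1"

```text
time_s: 15.47
tcp_pos: [0.3973, 0.1667, 0.1325]
ee_rot: [[0.968, 0.253, 0.0], [0.253, -0.968, -0.001], [0.0, 0.001, -1.0]]
wrist_force: [0.3, -0.3, -1.5]
gripper_width: 0.186
gripper_force: 29.9
```

arm_command --pt "0 0 0 0 0 0.2 1" --pt "0 0 0 0 0 0.4 1" --pt "0 0 0 0 0 0.5 1" --pt "0 0 0 0 0 0.5 1" --pt "0 0 0 0 0 0.5 1"

```text
time_s: 15.88
tcp_pos: [0.3978, 0.167, 0.1283]
ee_rot: [[0.967, 0.253, 0.002], [0.253, -0.967, 0.0], [0.002, 0.0, -1.0]]
wrist_force: [0.3, 1.3, -2.0]
gripper_width: 0.175
gripper_force: 29.9
```

arm_command --pt "0 0 0 0 0 0.1 1" --pt "0 0 0 0 0 0.15 1" --pt "0 0 0 0 0 0.15 1" --pt "0 0 0 0 0 0.15 1"

```text
time_s: 16.22
tcp_pos: [0.3981, 0.1673, 0.1277]
ee_rot: [[0.967, 0.253, 0.003], [0.253, -0.967, 0.001], [0.003, 0.0, -1.0]]
wrist_force: [-2.2, -0.7, 5.5]
gripper_width: 0.181
gripper_force: 29.9
```

arm_command --pt "0 0 0.1 0 0.02 -0.05 1" --pt "0 0 0.2 0 0.03 -0.05 1" --pt "0 0 0.3 -0.01 0.05 -0.05 1" --pt "0 0 0.4 -0.01 0.07 -0.05 1" --pt "0 0 0.5 -0.02 0.08 -0.05 1" --pt "0 0 0.6 -0.03 0.1 -0.05 1" --pt "0 0 0.7 -0.04 0.11 -0.05 1" --pt "0 0 0.7 -0.04 0.11 -0.05 1"

```text
time_s: 16.88
tcp_pos: [0.3977, 0.1655, 0.1277]
ee_rot: [[0.902, -0.431, 0.002], [-0.431, -0.902, -0.001], [0.002, -0.0, -1.0]]
wrist_force: [-0.1, -1.7, 2.7]
gripper_width: 0.19
gripper_force: 29.9
```

```bash
cat > fin.py <<'E'
from h import *
s=sense(); print(s["joints"].round(0),s["moment"].round(2),s["wrist_force"].round(1),s["tcp_pos"],"heading",np.degrees(np.arctan2(s["ee_rot"][1,0],s["ee_rot"][0,0])))
for n in("wrist","side","scene"):
    c=cam(n)
    try:
        u,v=proj(c,(.42,.2,.04)).astype(int); w=200 if n=="wrist" else 50
        _,r,sr=blob(c,*RED,(max(u-w,0),max(v-w,0),u+w,v+w)); R=plane(c,*r,.047)-[.3967,.1665,0]; print(n,"red",r.round(1),sr[4],R.round(4),"rad",np.linalg.norm(R[:2]).round(4),"joint",(np.arctan2(R[1],R[0])-np.radians(30.7)).round(3))
    except Exception as e: print(n,e)
E
python3 fin.py
```

```text
[ 44.  11. -35.   0. -44.  20.] [-0.72  0.46 -0.04] [-0.1 -1.7  2.7] [0.39774211 0.16552001 0.12772066] heading -25.531258379918686
wrist red [211.3 226.7] 235 [0.0302 0.0834 0.047 ] rad 0.0888 joint 0.687
side red [241.  207.5] 2 [-0.1932 -0.153   0.047 ] rad 0.2464 joint -3.008
scene red [226.3 225.2] 13 [-0.205  -0.1678  0.047 ] rad 0.2649 joint -2.992
```

arm_command --pt "0 0 0.1 0 0.02 0 1" --pt "0 0 0.2 0 0.03 0 1" --pt "0 0 0.3 -0.01 0.05 0 1" --pt "0 0 0.4 -0.01 0.07 0 1" --pt "0 0 0.5 -0.02 0.08 0 1" --pt "0 0 0.6 -0.03 0.1 0 1" --pt "0 0 0.69 -0.04 0.11 0 1" --pt "0 0 0.69 -0.04 0.11 0 1"

```text
time_s: 17.7
tcp_pos: [0.3967, 0.1646, 0.1277]
ee_rot: [[0.422, -0.907, 0.001], [-0.907, -0.422, -0.001], [0.001, -0.001, -1.0]]
wrist_force: [-1.5, -2.4, 6.4]
gripper_width: 0.181
gripper_force: 30.0
```

```bash
python3 fin.py
```

```text
[ 44.  10. -35.   0. -44. -20.] [-0.86  0.74 -0.01] [-1.5 -2.4  6.4] [0.39666921 0.16464445 0.1276652 ] heading -65.0422426411523
wrist red [211.3 227.2] 210 [0.0763 0.0458 0.047 ] rad 0.089 joint 0.004
side red [304.7 159.8] 10 [0.0727 0.0412 0.047 ] rad 0.0836 joint -0.021
scene red [285.2 175.4] 14 [0.0807 0.0489 0.047 ] rad 0.0944 joint 0.008
```

arm_command --pt "0 0 0 0 0 -0.05 1" --pt "0 0 0 0 0 -0.05 -0.6" --pt "0 0 0 0 0 -0.05 -0.6" --pt "0 0 0 0 0 -0.05 -0.6" --pt "0 0 0 0 0 -0.05 -0.6" --pt "0 0 0 0 0 -0.05 -0.6" --pt "0 0 0 0 0 -0.05 -0.6" --pt "0 0 0 0 0 -0.05 -0.6"

```text
time_s: 18.52
tcp_pos: [0.3968, 0.1651, 0.1277]
ee_rot: [[0.423, -0.906, 0.002], [-0.906, -0.423, 0.0], [0.0, -0.002, -1.0]]
wrist_force: [0.6, -0.2, 1.4]
gripper_width: 0.624
gripper_force: 0.0
```

arm_command --pt "0 0 0 0 0 -1 -0.6" --pt "0 0 0 0 0 -3 -0.6" --pt "0 0 0 0 0 -6 -0.6" --pt "0 0 0 0 0 -9 -0.6" --pt "0 0 0 0 0 -12 -0.6" --pt "0 0 0 0 0 -14 -0.6" --pt "0 0 0 0 0 -14 -0.6" --pt "0 0 0 0 0 -14 -0.6"

```text
time_s: 19.18
tcp_pos: [0.3968, 0.1653, 0.2687]
ee_rot: [[0.423, -0.906, 0.003], [-0.906, -0.423, 0.003], [-0.001, -0.004, -1.0]]
wrist_force: [-0.3, 0.1, -0.4]
gripper_width: 0.801
gripper_force: 0.0
```

```bash
python3 fin.py; python3 - <<'E'
from h import *
c,d=cam("scene"),cam("side"); P=[]
for k in(c,d):
    u,v=proj(k,(.397,.166,.1)).astype(int); r=(u-20,v-25,u+20,v+25)
    P.append([blob(k,*q,r)[1] for q in(BLUE,YEL)])
print([tri(c,P[0][i],d,P[1][i]) for i in(0,1)])
w=cam("wrist"); m,ce,st=blob(w,*YEL,(150,0,500,240)); print(st,plane(w,*ce,.126))
cv2.imwrite("pics/end.png",w["pixels"])
E
```

```text
[ 44.   1. -23.   0. -66. -19.] [-0.05  0.18  0.04] [-0.3  0.1 -0.4] [0.39678554 0.16533311 0.26871357] heading -64.99793153559345
wrist red [250.2 185.8] 86 [0.0765 0.0456 0.047 ] rad 0.089 joint 0.002
side red [304.7 159.8] 10 [0.0727 0.0412 0.047 ] rad 0.0836 joint -0.021
scene red [285.4 175.6] 14 [0.0806 0.0469 0.047 ] rad 0.0932 joint -0.009
[(array([0.38635915, 0.1410062 , 0.08495642]), np.float64(0.00026581812178780393)), (array([0.39132203, 0.14831447, 0.12559921]), np.float64(0.0020390656413417905))]
[309 165  16  61 923] [0.397431  0.1647626 0.126    ]
```

View pics/end.png

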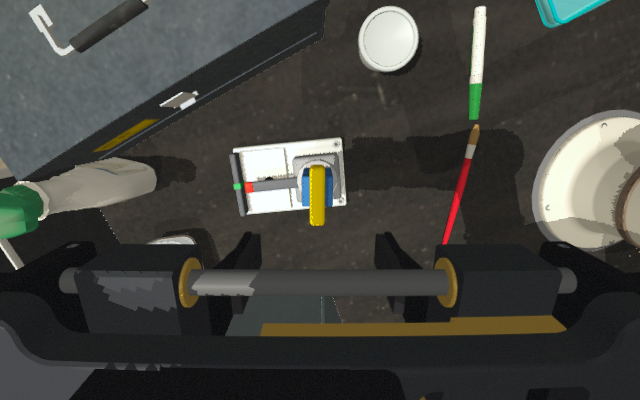

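The key stands upright on the shaft at (317,190). The red tip at (250,186) points at the green mark at (238,186), and the gripper is clear. I'll hand it in.

```bash
python3 -c "
from h import *
print(finish_job())"
```

```text
the job is handed in; nothing more can be done
None
```

I handed in the job with the key left upright on the shaft, the red tip on the green mark within about 0.02 rad by my camera measurements, and the gripper backed off; the run took about 19 s and no judging result came back.

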